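# Put the egg cups away under the oak shelf

## Robot

A 6-joint arm with a two-finger parallel gripper is mounted at the origin on the work surface. World frame = base frame: x ahead of the robot, y to its left, z up, the work surface at z = 0. Lengths are in m, angles in rad, forces in N, time in s.
With the tool pointing down it reaches from about 0.35 to 0.975 m from the base axis. Payload 4.9 kg.
Tool frame: the origin (TCP) lies on the mounting face of the last link; the fingertips stand 173 mm ahead of it and the grasp point (between the pads) lies 155 mm ahead of it (tcp_to_grasp is the distance from the TCP to the grasp point, in m); z points along the fingers, y is the line along which they close (so a half turn about z gives the same grasp; the last joint's range is limited). The gripper opens to 85 mm and grips with 20 to 120 N. Pads are 22 mm wide; open, the fingers measure 114 mm over their backs; the gripper's body (76 mm by 85 mm) begins 54 mm behind the grasp point. The pads swing forward as they close: fully open they stand 13 mm farther back than shut.
Start: joints at [1.141, 0.053, 1.613, -0, 1.476, -0.119], TCP at [0.191, 0.595, 0.405] pointing down, gripper open.
Joint ranges: [-3.01, 3.01], [-1.01, 2.22], [0.06, 2.58], [-1.02, 4.17], [0.09, 2.62], [-3.14, 3.14]. Speed limits (rad/s): [2.57, 2.57, 3.14, 3.14, 3.14, 3.14].

## Interface

Orientations are given as a rotation vector (axis times angle).
In Python, from station import get_obs, get_image, calibration, finish_job, tcp_to_grasp gives the robot as it stands. The module is installed in compiled form; this text tells all that it offers.
- The arm moves only by the tool arm_command, never from a script. Its argument "plan" is a list that holds one entry, the list of rows, each a list of 6 numbers: the shift along the tool's x, y, z in cm, then the turn, a rotation vector about the tool's x, y, z in rad. A call has 1 to 12 rows; each row is the pose to reach, as a shift and turn from the pose commanded when the call began, along the tool's axes at that moment; what a row does not reach only later rows make up. A row lasts 1/12 s, in which the tool goes at most 41.7 mm and 7.16 degrees, less where a joint would pass 70% of its speed; a pose out of reach is approached as far as the arm can. A call with a gripper value outside its range is refused whole. "gripper" is the closure, from -1 (fully open) to 1 (shut), set as the call begins (left out, the last holds). The fingers move at their own pace and stop on an object; "force" is the grip in N (left out, the last holds). Time passes only in rows, so rows that repeat a pose let the fingers close. It gives the time, the measured TCP pose, the force, the opening and the grip force at its end, in the units of the state.
- get_obs(): the state, without advancing time (a new reading comes with each control period).
- get_image(name): name is "scene" or "top" or "wrist"; returns (picture, depth): 400x640x3 uint8, blue, green, red; 400x640 float32, m along the optical axis (not along the pixel's ray), 0 where there is no reading.
- calibration(name): a dict with "fx", "fy", "cx", "cy" (pixels), "pose" (4x4, takes a point from camera to world coordinates). Camera axes: x right, y up, looking along -z (the intrinsics and any distortion apply to the point x, -y, -z); pixel columns grow to the right and rows downward; lengths in m; the calibration is good to about 2 mm. A picture is of the moment at which its call begins: read the wrist's pose just before it. calibration takes no time and is no camera call; for the wrist camera it gives the pose at the moment of the call.
- finish_job(): hands the job in; it is judged then, once.
The state is a dict: "t": time; "q": joint angles; "dq": joint speeds; "effort": joint torques, N m; "tool_pos": TCP position; "tool_rot": TCP orientation; "contact_force": force on the tool from outside, world axes, zero at the start; "wrist_torque": the same for the moment, N m; "opening": finger opening in m; "grip_force": force on a finger pad.
Only numpy, scipy, OpenCV 4.12 (cv2) and the standard library are available. Lean on these libraries where they do the work, as an engineer would, in place of code of your own. Each camera call takes 0.05 s, during which the arm holds its last target. There are 200 camera calls.

## Task

Put the egg cups away: draw the low tray out from under the oak shelf by its handle, move the steel lid that lies in it to the free part of the shelf top, stand every egg cup that is on the counter upright in the tray, gently, then slide the tray back under the shelf, square and fully home against its back stop. Neither the tray nor the cups may knock against the shelf board, and leave the egg cooker and the pepper mill where they are.

Things in the scene. Friction and masses are not known exactly. Their poses are not given: they have to be found in the camera images.
- shelf: Low oak shelf fixed on the counter (all sizes here in mm), 460 wide (its y), 210 deep (its x), open at the front: two 18 thick side panels (424 clear between them) carry a board. Origin on the counter surface, straight below the middle of the board's front edge; x points inwards under the shelf (roughly away from the robot), y along the front edge, z up. Under it a low cross rail (30 high) is the tray's back stop: its front face lies at x = 135.
- shelf_board: The shelf's oak board, the overhang: same origin and axes as the shelf, fixed to it. Underside 85 above the counter, top at 103, from x = 0 (front edge) to x = 210. Egg cooker (left, +y) and pepper mill (near the middle) stand on it; its right-hand part, y from -90 to -230, is free.
- tray: Loose low oak tray, about 0.5 kg, sliding on the counter under the shelf: open-topped box 140 (x) by 330 (y) by 32 high, walls and floor 5 thick. Origin at the centre of the box's underside; x points from the handle towards the back wall, z up. At the start it is under the shelf, up to 40 short of the back stop; when fully home against the stop its origin is at x = 65 of the shelf. The walls stand free, so it can also move sideways and turn.
- tray_handle (a point): Middle of the tray handle's grip bar: a horizontal oak bar along the tray's y, 116 long, 12 by 12 in section, held by two 12 thick arms (centred 52 either side of the middle) in front of the tray. It lies at x = -130, z = 28 of the tray frame; 54 clear between bar and tray front, so it can be pinched from above, one finger either side. It stays in front of the board when the tray is home (bar centre 65 before the front edge).
- cooker: Bystander: round black egg cooker with clear dome, 144 diameter, 140 high, on the shelf. Origin at the centre of its underside.
- mill: Bystander: glass pepper mill with steel top, 52 diameter, 113 high, on the shelf. Origin at the centre of its underside.
- lid_knob (a point): Centre of the black knob of a stainless steel pan lid, about 0.18 kg, that lies knob up in the tray at the start. The lid is a flat dome 90 in diameter, 6 high at the rim and 16 high in the middle; the knob (22 diameter, 12 high) stands over it on a thin stem, its top 40 above the lid's underside. This point is on the axis, 34 above the underside; z is the axis, up. The tray floor is 5 above the counter.
- cup1_mid (a point): White porcelain egg cup standing on the counter to the left or right of the tray's way (absent in some starts: None). Sizes in mm: 55 high, about 90 g; foot 44 diameter, thin stem 22 diameter from 6 to 16 high, bowl flaring to 49 diameter from 32 high up to the rim, empty. This point is on its axis half-way up (27.5 above its underside); z is its axis, up when upright.
- cup2_mid (a point): White porcelain egg cup standing on the counter to the left or right of the tray's way (absent in some starts: None). Sizes in mm: 55 high, about 90 g; foot 44 diameter, thin stem 22 diameter from 6 to 16 high, bowl flaring to 49 diameter from 32 high up to the rim, empty. This point is on its axis half-way up (27.5 above its underside); z is its axis, up when upright.
- cup3_mid (a point): White porcelain egg cup standing on the counter to the left or right of the tray's way (absent in some starts: None). Sizes in mm: 55 high, about 90 g; foot 44 diameter, thin stem 22 diameter from 6 to 16 high, bowl flaring to 49 diameter from 32 high up to the rim, empty. This point is on its axis half-way up (27.5 above its underside); z is its axis, up when upright.
- cup4_mid (a point): White porcelain egg cup standing on the counter to the left or right of the tray's way (absent in some starts: None). Sizes in mm: 55 high, about 90 g; foot 44 diameter, thin stem 22 diameter from 6 to 16 high, bowl flaring to 49 diameter from 32 high up to the rim, empty. This point is on its axis half-way up (27.5 above its underside); z is its axis, up when upright.
- cup5_mid (a point): White porcelain egg cup standing on the counter to the left or right of the tray's way (absent in some starts: None). Sizes in mm: 55 high, about 90 g; foot 44 diameter, thin stem 22 diameter from 6 to 16 high, bowl flaring to 49 diameter from 32 high up to the rim, empty. This point is on its axis half-way up (27.5 above its underside); z is its axis, up when upright.
Mind the look-alikes: they are no part of the job. There is more than one size of the part that bears lid_knob; the job needs the middle-sized.

How it is judged:
On the way, in this order (a step that is already met when the one before it is completed fails the run):
1. the tray is drawn out, its middle in front of the shelf's front edge (x of tray in the frame of shelf below -0.01 m), for 0.2 s.
2. every egg cup present stands upright in the drawn-out tray (x of cup1_mid in the frame of tray between -0.05 and 0.05 m and y of cup1_mid in the frame of tray between -0.14 and 0.14 m and z of each of cup1_mid, cup2_mid, cup3_mid, cup4_mid, cup5_mid in the frame of tray below 0.042 m and angle between each of cup1_mid, cup2_mid, cup3_mid, cup4_mid, cup5_mid's own z axis and vertical below 0.15 rad and x of cup2_mid in the frame of tray between -0.05 and 0.05 m and y of cup2_mid in the frame of tray between -0.14 and 0.14 m and x of cup3_mid in the frame of tray between -0.05 and 0.05 m and y of cup3_mid in the frame of tray between -0.14 and 0.14 m and x of cup4_mid in the frame of tray between -0.05 and 0.05 m and y of cup4_mid in the frame of tray between -0.14 and 0.14 m and x of cup5_mid in the frame of tray between -0.05 and 0.05 m and y of cup5_mid in the frame of tray between -0.14 and 0.14 m and x of tray in the frame of shelf below 0.03 m), for 0.2 s.
At the end, for the whole second after the job is handed in: The tray is on the counter within 10 mm of its back stop, square to the shelf within 0.06 rad; the lid lies flat, knob up, on the shelf board, its middle 30 mm or more inside the edges; every cup present stands on the tray floor within 0.15 rad of upright; all at rest (x of tray in the frame of shelf above 0.055 m and angle between the x axis of tray and the x axis of shelf, either way round below 0.06 rad and angle between tray's own z axis and vertical below 0.04 rad and linear speed of each of tray, lid, cup1, cup2, cup3, cup4, cup5 below 0.02 m/s and x of cup1_mid in the frame of tray between -0.05 and 0.05 m and y of cup1_mid in the frame of tray between -0.14 and 0.14 m and z of each of cup1_mid, cup2_mid, cup3_mid, cup4_mid, cup5_mid in the frame of tray below 0.042 m and angle between each of cup1_mid, cup2_mid, cup3_mid, cup4_mid, cup5_mid's own z axis and vertical below 0.15 rad and x of cup2_mid in the frame of tray between -0.05 and 0.05 m and y of cup2_mid in the frame of tray between -0.14 and 0.14 m and x of cup3_mid in the frame of tray between -0.05 and 0.05 m and y of cup3_mid in the frame of tray between -0.14 and 0.14 m and x of cup4_mid in the frame of tray between -0.05 and 0.05 m and y of cup4_mid in the frame of tray between -0.14 and 0.14 m and x of cup5_mid in the frame of tray between -0.05 and 0.05 m and y of cup5_mid in the frame of tray between -0.14 and 0.14 m and x of lid_knob in the frame of shelf between 0.03 and 0.18 m and y of lid_knob in the frame of shelf between -0.2 and 0.2 m and z of lid_knob in the frame of shelf between 0.132 and 0.142 m and angle between lid_knob's own z axis and vertical below 0.08 rad); the robot touches nothing.
It fails at once if the tray or a cup knocks against the shelf board (over 2 N) (contact force between any of tray, cup1, cup2, cup3, cup4, cup5 and shelf_board above 2 N).
It fails at once if a cup is dropped or banged into the tray (over 45 N) (contact force between any of cup1, cup2, cup3, cup4, cup5 and tray above 45 N).
It fails at once if egg cooker or pepper mill is shifted over 20 mm (distance of any of cooker, mill from where it was at the start of the episode above 0.02 m).
Of cup1, cup2, cup3, cup4, cup5 only 3 to 5 are there at a start; the rules pass over those that are not, and their reading is None.
At some moment in a run one of cup1, cup2, cup3, cup4, cup5 may be knocked a few centimetres aside while the robot is not near it.
It also fails if it takes over 210 s, if anything falls off the work surface, if the arm or the gripper's body presses on something with over 40 N, if the wrist force passes 120 N, or if a joint passes its speed limit or range.

## Working session

There is one attempt and no reset: what is moved stays moved. The work goes in short steps, Python scripts to look and compute and a tool call to move; the robot and the scene stay as the last step left them, time stands still between calls to the robot, and variables do not carry over. Pictures are saved under pics/ and viewed, at most 14 in all, crops included, and the job is handed in when it is done.

Besides the shell and the picture viewer there is one more tool, called after "Emit:" in YAML: its name, and indented under it one key for each argument. arm_command: Moves the arm, as the interface text tells. Its arguments: {"type":"object","properties":{"plan":{"type":"array"},"gripper":{"type":"number"},"force":{"type":"number"}},"required":["plan"]}

```bash
ls; mkdir -p pics; cat > h.py <<'E'
import numpy as np, cv2
from station import *
from scipy.spatial.transform import Rotation as R
def shot(n,name=None):
    c=calibration(n); im,d=get_image(n)
    if name: cv2.imwrite('pics/'+name,im)
    return im,d,c
def ray(c,u,v):
    u=np.asarray(u,float);v=np.asarray(v,float)
    d=np.stack([(u-c['cx'])/c['fx'],-(v-c['cy'])/c['fy'],-np.ones_like(u)],-1)
    P=np.asarray(c['pose']); return P[:3,3],d@P[:3,:3].T
def onplane(c,u,v,z):
    o,d=ray(c,u,v); return o+d*((z-o[2])/d[...,2])[...,None]
def cloud(c,d):
    v,u=np.mgrid[:d.shape[0],:d.shape[1]]
    o,r=ray(c,u,v); return o+r*d[...,None]
E
python3 - <<'E'
from h import *
np.set_printoptions(precision=4,suppress=True)
o=get_obs(); print(o['tool_pos'],o['tool_rot'],R.from_rotvec(o['tool_rot']).as_matrix(),o['opening'],tcp_to_grasp)
for n in['scene','top']:
    im,d,c=shot(n,n+'0.png'); print(n,c,(d>0).mean())
    np.savez(n+'0.npz',im=im,d=d)
E
```

```text
pics
[0.191  0.5948 0.4034] [-0.4862 -3.1031  0.0032] [[-0.9521  0.3059 -0.0009]
 [ 0.3059  0.9521 -0.0019]
 [ 0.0003 -0.0021 -1.    ]] 0.08525674927852615 0.1547
scene {'fx': 402.5760311687467, 'fy': 402.5760311687467, 'cx': 314.2292183615525, 'cy': 196.66186203031805, 'pose': array([[-0.5786, -0.6037,  0.5484,  1.1298],
       [ 0.8154, -0.4422,  0.3735,  0.3782],
       [ 0.017 ,  0.6633,  0.7481,  0.8239],
       [ 0.    ,  0.    ,  0.    ,  1.    ]])} 0.99580859375
top {'fx': 428.3155369292203, 'fy': 428.3155369292203, 'cx': 317.0229380757766, 'cy': 205.66876691645885, 'pose': array([[ 0.0051,  0.9875, -0.1573,  0.4544],
       [-1.    ,  0.0062,  0.0069,  0.0033],
       [ 0.0078,  0.1573,  0.9875,  1.0968],
       [ 0.    ,  0.    ,  0.    ,  1.    ]])} 0.99568359375
```

View pics/top0.png

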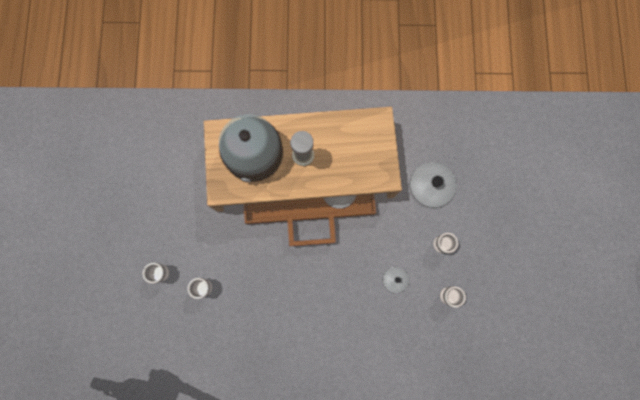

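View pics/scene0.png

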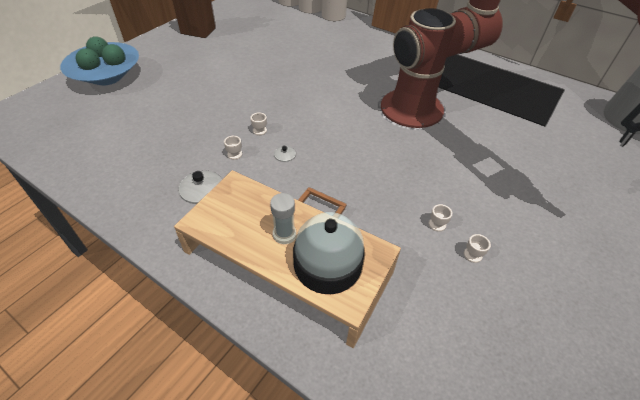

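Top view: the board has corners at about (205,120), (393,108), (400,192) and (209,205). There are four cups, at (154,272), (199,288), (447,243) and (454,297). The handle bar runs (290,243)–(334,241). The lids are the large one at (433,185) and the small one at (396,280), both loose on the counter, and the middle one at (340,200) in the tray, partly under the board. The job needs the one in the tray.

```bash
python3 - <<'E'
from h import *
np.set_printoptions(precision=4,suppress=True)
c=calibration('top'); z=np.load('top0.npz'); im,d=z['im'],z['d']; X=cloud(c,d)
cr=cv2.resize(im[170:320,130:480],None,fx=2.2,fy=2.2,interpolation=cv2.INTER_CUBIC); cv2.imwrite('pics/crop1.png',cr)
hsv=cv2.cvtColor(im,cv2.COLOR_BGR2HSV)
# board
m=((hsv[...,1]>80)&(abs(X[...,2]-.103)<.012)).astype(np.uint8)
n,l,s,ce=cv2.connectedComponentsWithStats(m); k=1+s[1:,4].argmax()
P=X[l==k]; print('board n',len(P),'z',np.median(P[:,2])); 
cn=max(cv2.findContours((l==k).astype(np.uint8),0,2)[0],key=cv2.contourArea)
h=cv2.convexHull(cn)[:,0]; w=onplane(c,h[:,0],h[:,1],.103)[:,:2]
r=cv2.minAreaRect(w.astype(np.float32)*1000); print(r); print(cv2.boxPoints(r))
# handle: brown z~.034
m=((hsv[...,1]>100)&(X[...,2]>.015)&(X[...,2]<.05)&(X[...,0]<.75)).astype(np.uint8)
n,l,s,ce=cv2.connectedComponentsWithStats(m)
for k in range(1,n):
    if s[k,4]>40:
        v,u=np.where(l==k); w=onplane(c,u,v,.033)[:,:2]; print('brown',s[k],cv2.minAreaRect(w.astype(np.float32)*1000))
# cups
for (u,v) in [(154,272),(199,288),(447,243),(454,297)]:
    y0,x0=v-18,u-18; sub=X[y0:v+18,x0:u+18]; g=(sub[...,2]>.047)&(sub[...,2]<.065)
    vv,uu=np.where(g); w=onplane(c,uu+x0,vv+y0,.055)[:,:2]
    print('cup',g.sum(),cv2.minEnclosingCircle(w.astype(np.float32)*1000), 'zmax',sub[...,2].max())
E
```

```text
board n 12208 z 0.10347891233175727
((735.0314331054688, 34.0423583984375), (211.33534240722656, 459.0461120605469), 4.913567543029785)
[[ 610.0928  253.6712]
 [ 649.4114 -203.6879]
 [ 859.9701 -185.5865]
 [ 820.6515  271.7726]]
brown [245 194 131  52 810] ((584.3202514648438, 11.607070922851562), (113.5406494140625, 326.9766845703125), 4.939036846160889)
cup 143 ((455.7184143066406, 386.83172607421875), 25.400156021118164) zmax 1.0968135204628335
cup 128 ((420.0546875, 277.798828125), 25.118986129760742) zmax 1.0968135204628335
cup 122 ((532.3119506835938, -322.0108947753906), 25.108612060546875) zmax 1.0968135204628335
cup 133 ((403.8778076171875, -334.700927734375), 25.223894119262695) zmax 1.0968135204628335
```

View pics/crop1.png

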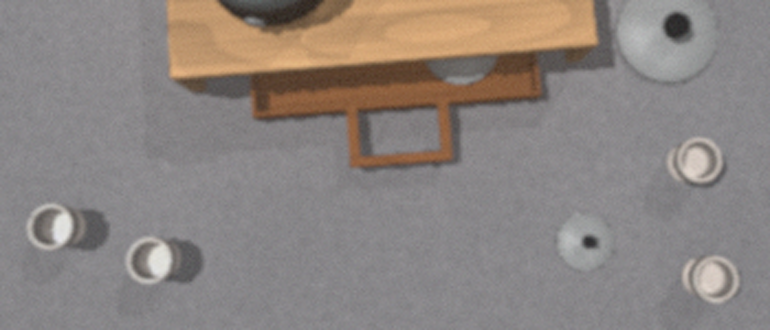

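Emit:
arm_command:
  plan:
    - [[-50.6, -45.4, 14, 0, 0, 1.175], [-50.6, -45.4, 14, 0, 0, 1.175], [-50.6, -45.4, 14, 0, 0, 1.175], [-50.6, -45.4, 14, 0, 0, 1.175], [-50.6, -45.4, 14, 0, 0, 1.175], [-50.6, -45.4, 14, 0, 0, 1.175], [-50.6, -45.4, 14, 0, 0, 1.175], [-50.6, -45.4, 14, 0, 0, 1.175], [-50.6, -45.4, 14, 0, 0, 1.175], [-50.6, -45.4, 14, 0, 0, 1.175], [-50.6, -45.4, 14, 0, 0, 1.175], [-50.6, -45.4, 14, 0, 0, 1.175]]
  gripper: -0.2
  force: 40

```text
t: 1.1
tool_pos: [0.4384, 0.1702, 0.3032]
tool_rot: [-2.125, -2.314, -0.0]
contact_force: [0.7, 0.6, 0.5]
opening: 0.0506
grip_force: 0.0
```

```bash
cat >> h.py <<'E'
np.set_printoptions(precision=4,suppress=True)
def go(p,yaw=None):
    """grasp-point goal (m), yaw of tool y (deg) -> row in tool axes (cm, rad), tool kept vertical"""
    o=get_obs(); M=R.from_rotvec(o['tool_rot']).as_matrix()
    t=np.array(p)+[0,0,tcp_to_grasp]; s=M.T@(t-o['tool_pos'])*100
    y=np.arctan2(M[1,1],M[0,1]) if yaw is None else np.radians(yaw)
    G=np.array([[-np.sin(y),np.cos(y),0],[np.cos(y),np.sin(y),0],[0,0,-1]]).T
    print('row',np.round(s,2),np.round(R.from_matrix(M.T@G).as_rotvec(),3),'t',round(o['t'],2),'q',o['q'],'dist rows',np.linalg.norm(s)/4.17)
def grasp():
    o=get_obs(); M=R.from_rotvec(o['tool_rot']).as_matrix(); return o['tool_pos']+M[:,2]*tcp_to_grasp
E
python3 -c "
from h import *
go([.5337,.0073,.108],4.9);print(get_obs()['opening'])"
```

```text
row [-17.04   8.11   4.05] [ 0.    -0.    -0.001] t 1.1 q [ 0.2119 -0.2449  2.0635  0.0001  1.323   0.1269] dist rows 4.629643911327516
0.05064054460409801
```

Emit:
arm_command:
  plan:
    - [[-17.0, 8.1, 4.0, 0, 0, 0], [-17.0, 8.1, 4.0, 0, 0, 0], [-17.0, 8.1, 4.0, 0, 0, 0], [-17.0, 8.1, 4.0, 0, 0, 0], [-17.0, 8.1, 4.0, 0, 0, 0], [-17.0, 8.1, 4.0, 0, 0, 0], [-17.0, 8.1, 4.0, 0, 0, 0]]

```text
t: 1.68
tool_pos: [0.5333, 0.0086, 0.2629]
tool_rot: [-2.127, -2.31, 0.002]
contact_force: [0.4, 0.1, -0.2]
opening: 0.0508
grip_force: 0.0
```

```bash
python3 - <<'E'
from h import *
im,d,c=shot('wrist','w1.png'); print(c['pose'],c['fx']); go([.5337,.0073,.030],4.9)
X=cloud(c,d); hsv=cv2.cvtColor(im,cv2.COLOR_BGR2HSV)
for u in (260,320,380):
  print([ (v,X[v,u]) for v in range(0,400,40)])
E
```

```text
[[ 0.9966 -0.0792 -0.0237  0.5278]
 [ 0.0826  0.9465  0.3121  0.0891]
 [-0.0023 -0.313   0.9498  0.2321]
 [ 0.      0.      0.      1.    ]] 283.7294047307468
row [-0.24  0.06  7.86] [-0.001 -0.001 -0.002] t 1.73 q [-0.1218 -0.0336  1.9466  0.0004  1.2302 -0.2059] dist rows 1.8848743552881975
[(0, array([ 0.4777,  0.1576, -0.0002])), (40, array([ 0.478 ,  0.1328, -0.0001])), (80, array([ 0.4784,  0.106 , -0.    ])), (120, array([ 0.4785,  0.0769, -0.0014])), (160, array([0.4792, 0.0453, 0.    ])), (200, array([ 0.4796,  0.0105, -0.0006])), (240, array([ 0.4802, -0.0273, -0.0002])), (280, array([0.5067, 0.0181, 0.1278])), (320, array([0.5131, 0.0245, 0.1588])), (360, array([0.5163, 0.0248, 0.1738]))]
[(0, array([ 0.5194,  0.1611, -0.0004])), (40, array([ 0.5214,  0.1365, -0.001 ])), (80, array([ 0.5235,  0.1098, -0.0011])), (120, array([0.5258, 0.0809, 0.0015])), (160, array([0.5283, 0.0553, 0.0346])), (200, array([0.5306, 0.0261, 0.0346])), (240, array([ 0.5332, -0.0065,  0.0335])), (280, array([ 0.536 , -0.0416,  0.0342])), (320, array([ 0.5411, -0.1106, -0.0005])), (360, array([0.5326, 0.0197, 0.1678]))]
[(0, array([ 0.5612,  0.1646, -0.0007])), (40, array([0.5646, 0.1398, 0.0006])), (80, array([0.5684, 0.1133, 0.0013])), (120, array([ 0.5729,  0.0847, -0.0005])), (160, array([0.5708, 0.0582, 0.031 ])), (200, array([ 0.5824,  0.0193, -0.    ])), (240, array([ 0.5877, -0.0178,  0.0007])), (280, array([0.5591, 0.0189, 0.1223])), (320, array([0.5603, 0.0026, 0.1287])), (360, array([0.5482, 0.0268, 0.1731]))]
```

View pics/w1.png

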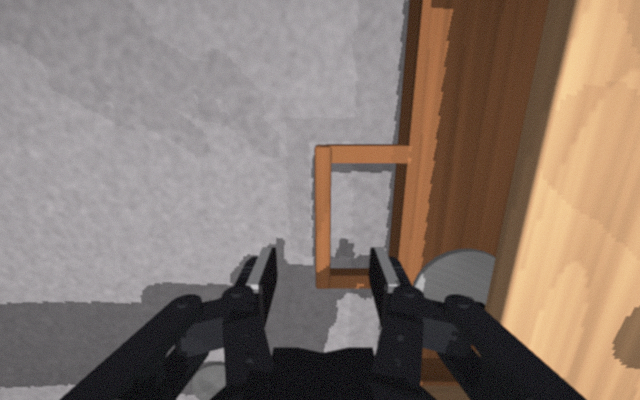

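The wrist view shows the handle bar at u≈322, v 145–287, with the fingers straddling it. I'll descend and pinch.

Emit:
arm_command:
  plan:
    - [[-0.2, 0, 3, 0, 0, 0], [-0.2, 0, 5.5, 0, 0, 0], [-0.2, 0, 7, 0, 0, 0], [-0.2, 0, 7.8, 0, 0, 0], [-0.2, 0, 7.8, 0, 0, 0]]

```text
t: 2.15
tool_pos: [0.532, 0.009, 0.184]
tool_rot: [-2.121, -2.313, 0.003]
contact_force: [0.7, 0.4, -0.9]
opening: 0.0514
grip_force: 0.0
```

Emit:
arm_command:
  plan:
    - [[0, 0, 0, 0, 0, 0], [0, 0, 0, 0, 0, 0], [0, 0, 0, 0, 0, 0], [0, 0, 0, 0, 0, 0], [0, 0, 0, 0, 0, 0]]
  gripper: 1
  force: 40

```text
t: 2.57
tool_pos: [0.534, 0.0078, 0.1876]
tool_rot: [2.125, 2.313, 0.002]
contact_force: [-3.1, 1.1, 5.9]
opening: 0.0109
grip_force: 43.3
```

Emit:
arm_command:
  plan:
    - [[0, -0.6, -0.3, 0, 0, 0], [0, -1.7, -0.3, 0, 0, 0], [0, -3.0, -0.3, 0, 0, 0], [0, -4.4, -0.3, 0, 0, 0], [0, -5.8, -0.3, 0, 0, 0], [0, -7.2, -0.3, 0, 0, 0], [0, -8.6, -0.3, 0, 0, 0], [0, -10, -0.3, 0, 0, 0], [0, -11.2, -0.3, 0, 0, 0], [0, -12.1, -0.3, 0, 0, 0], [0, -12.5, -0.3, 0, 0, 0], [0, -12.5, -0.3, 0, 0, 0]]

```text
t: 3.57
tool_pos: [0.4077, -0.0029, 0.1885]
tool_rot: [-2.124, -2.313, 0.002]
contact_force: [-1.7, -0.1, -2.6]
opening: 0.0109
grip_force: 42.2
```

Emit:
arm_command:
  plan:
    - [[0, 0, 0, 0, 0, 0], [0, 0, 0, 0, 0, 0], [0, 0, 0, 0, 0, 0], [0, 0, 0, 0, 0, 0]]
  gripper: -0.3

```text
t: 3.9
tool_pos: [0.4096, -0.003, 0.1894]
tool_rot: [2.124, 2.313, 0.001]
contact_force: [-0.6, -1.0, -0.2]
opening: 0.0552
grip_force: 0.0
```

Emit:
arm_command:
  plan:
    - [[0, 0, -4, 0, 0, 0], [0, 0, -8, 0, 0, 0], [0, 0, -12, 0, 0, 0], [0, 0, -16, 0, 0, 0], [0, -4, -18, 0, 0, 0], [0, -4, -18, 0, 0, 0]]

```text
t: 4.4
tool_pos: [0.3677, -0.0063, 0.3768]
tool_rot: [2.117, 2.305, 0.01]
contact_force: [0.4, 0.4, 0.9]
opening: 0.0555
grip_force: 0.0
```

```bash
cat >> h.py <<'E'
SO=np.array([.6298,.025]); SA=np.radians(4.91)
def toshelf(p): 
    c,s=np.cos(SA),np.sin(SA); q=np.asarray(p)[:2]-SO; return np.array([c*q[0]+s*q[1],-s*q[0]+c*q[1]])
def state(name):
    """tray, lid and cups from the top camera"""
    im,d,c=shot('top',name); X=cloud(c,d); hsv=cv2.cvtColor(im,cv2.COLOR_BGR2HSV); Z=X[...,2]
    m=((hsv[...,1]>100)&(Z>-.01)&(Z<.05)&(X[...,0]<.66)&(X[...,0]>.3)&(abs(X[...,1])<.25)).astype(np.uint8)
    n,l,s,ce=cv2.connectedComponentsWithStats(m)
    for k in range(1,n):
        if s[k,4]>60:
            v,u=np.where(l==k); w=onplane(c,u,v,.033)[:,:2]; print('brown',s[k],cv2.minAreaRect(w.astype(np.float32)*1000))
    m=((hsv[...,1]<70)&(Z>.048)&(Z<.066)&(X[...,0]<.68)).astype(np.uint8)
    n,l,s,ce=cv2.connectedComponentsWithStats(m)
    for k in range(1,n):
        if s[k,4]>25:
            v,u=np.where(l==k); w=onplane(c,u,v,.055)[:,:2]; print('rim@55mm',s[k],cv2.minEnclosingCircle(w.astype(np.float32)*1000),'V',np.median(hsv[l==k][:,2]))
    return im,d,c,X,hsv
E
python3 - <<'E'
from h import *
im,d,c,X,hsv=state('top2.png')
cv2.imwrite('pics/crop2.png',cv2.resize(im[100:320,130:480],None,fx=2.2,fy=2.2,interpolation=cv2.INTER_CUBIC))
E
```

```text
brown [ 245  209  136   88 6594] ((504.69482421875, 5.5123138427734375), (203.95848083496094, 327.85699462890625), 4.733409404754639)
rim@55mm [433 183  11   4  30] ((678.178955078125, -304.84765625), 12.597307205200195) V 52.5
rim@55mm [438 233  20  20 120] ((532.42041015625, -322.4549865722656), 24.671476364135742) V 184.0
rim@55mm [143 263  22  20 130] ((456.6617736816406, 386.8052673339844), 25.48812484741211) V 177.0
rim@55mm [188 278  22  21 122] ((420.0531921386719, 277.795166015625), 25.122270584106445) V 182.0
rim@55mm [445 286  21  21 132] ((403.32281494140625, -334.6763610839844), 25.05103874206543) V 182.5
```

View pics/crop2.png

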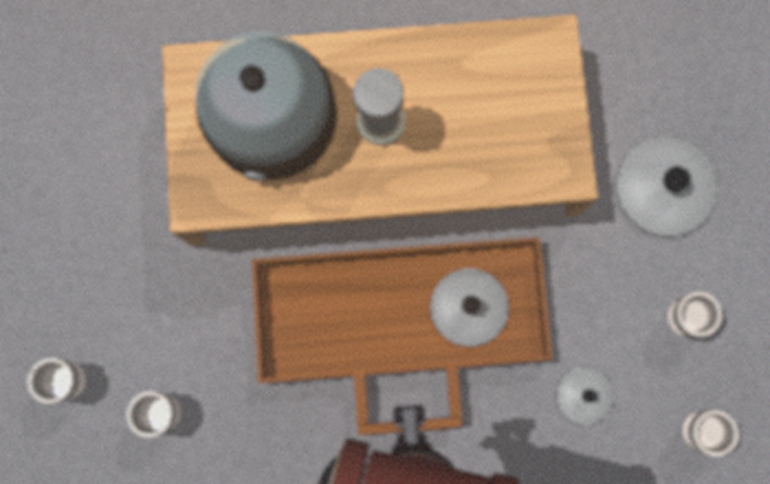

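Crop: the tray is fully clear of the board. The middle lid lies in it with its knob at about image (344,238) and a diameter of about 35 px, which is 90 mm. That matches the description. The larger one at (437,181) and the small one at (396,280) are decoys on the counter.

```bash
python3 - <<'E'
from h import *
im,d,c=shot('top'); hsv=cv2.cvtColor(im,cv2.COLOR_BGR2HSV)
sub=slice(215,262),slice(318,368)
m=(hsv[sub][...,1]<70).astype(np.uint8); cn=max(cv2.findContours(m,0,2)[0],key=cv2.contourArea)
(u,v),r=cv2.minEnclosingCircle(cn); e=onplane(c,u+318,v+215,.011); print('disk',u+318,v+215,r,e,'diam',2*r*1.07/428)
k=(hsv[sub][...,2]<70)&(m>0); vv,uu=np.where(k); print('knob px',uu.mean()+318,vv.mean()+215,k.sum()); p=onplane(c,uu.mean()+318,vv.mean()+215,.042); print('knob',p)
go([p[0],p[1],.12],4.9)
E
```

```text
disk 342.9726028442383 239.24315071105957 17.974346160888672 [ 0.5416 -0.0706  0.011 ] diam 0.08987173080444337
knob px 344.2903225806452 238.29032258064515 31
knob [ 0.5415 -0.0717  0.042 ]
row [-7.96 16.6   9.73] [ 0.006  0.002 -0.001] t 4.5 q [-0.2198 -0.6182  2.21    0.0001  1.5438 -0.3043] dist rows 4.993936828118954
```

Emit:
arm_command:
  plan:
    - [[-8, 16.6, 9.7, 0.006, 0, 0], [-8, 16.6, 9.7, 0.006, 0, 0], [-8, 16.6, 9.7, 0.006, 0, 0], [-8, 16.6, 9.7, 0.006, 0, 0], [-8, 16.6, 9.7, 0.006, 0, 0], [-8, 16.6, 9.7, 0.006, 0, 0], [-8, 16.6, 9.7, 0.006, 0, 0]]

```text
t: 5.08
tool_pos: [0.5415, -0.0722, 0.2646]
tool_rot: [-2.115, -2.302, 0.016]
contact_force: [-0.4, 0.7, -1.3]
opening: 0.0555
grip_force: 0.0
```

```bash
python3 - <<'E'
from h import *
print(grasp()); go([.5415,-.0712,.044],4.9)
E
```

```text
[ 0.5386 -0.0717  0.1099]
row [0.07 0.13 6.59] [-0.018 -0.005 -0.001] t 5.08 q [-0.2684  0.0005  1.9105 -0.0021  1.2492 -0.3521] dist rows 1.5800905809422512
```

Emit:
arm_command:
  plan:
    - [[0.1, 0.1, 3, -0.01, 0, 0], [0.1, 0.1, 5, -0.01, 0, 0], [0.1, 0.1, 6.2, -0.01, 0, 0], [0.1, 0.1, 6.6, -0.01, 0, 0], [0.1, 0.1, 6.6, -0.01, 0, 0], [0.1, 0.1, 6.6, -0.01, 0, 0]]

```text
t: 5.58
tool_pos: [0.542, -0.0708, 0.2072]
tool_rot: [2.122, 2.311, 0.006]
contact_force: [-0.2, 0.1, 0.3]
opening: 0.0556
grip_force: 0.0
```

```bash
python3 - <<'E'
from h import *
print(grasp()); go([.5415,-.0712,.044],4.9)
E
```

```text
[ 0.5429 -0.0708  0.0525]
row [-0.03 -0.06  0.85] [ 0.006  0.001 -0.   ] t 5.58 q [-0.2663  0.0758  1.942   0.0016  1.118  -0.3522] dist rows 0.2032832028180417
```

Emit:
arm_command:
  plan:
    - [[0, -0.1, 0.5, 0, 0, 0], [0, -0.1, 0.8, 0, 0, 0], [0, -0.1, 0.8, 0, 0, 0]]

```text
t: 5.83
tool_pos: [0.5407, -0.071, 0.198]
tool_rot: [2.123, 2.311, 0.005]
contact_force: [0.0, -0.5, -0.4]
opening: 0.0556
grip_force: 0.0
```

Emit:
arm_command:
  plan:
    - [[0, 0, 0, 0, 0, 0], [0, 0, 0, 0, 0, 0], [0, 0, 0, 0, 0, 0], [0, 0, 0, 0, 0, 0], [0, 0, 0, 0, 0, 0]]
  gripper: 1
  force: 40

```text
t: 6.25
tool_pos: [0.541, -0.071, 0.1983]
tool_rot: [2.123, 2.312, 0.005]
contact_force: [-0.6, 0.0, 3.1]
opening: 0.0201
grip_force: 39.0
```

```bash
python3 - <<'E'
from h import *
print(grasp()); go([.5415,-.0712,.044],4.9)
E
```

```text
[ 0.5417 -0.071   0.0436]
row [-0.02  0.04 -0.04] [ 0.004  0.    -0.   ] t 6.25 q [-0.2672  0.0879  1.9466  0.0015  1.1029 -0.3529] dist rows 0.01518440389042077
```

Emit:
arm_command:
  plan:
    - [[0, 0, -2, 0, 0, 0], [0, 0, -5, 0, 0, 0], [0, 0, -8, 0, 0, 0], [0, 0, -11, 0, 0, 0], [0, 0, -13, 0, 0, 0], [0, 0, -14, 0, 0, 0], [0, 0, -14, 0, 0, 0]]

```text
t: 6.83
tool_pos: [0.5409, -0.0712, 0.3405]
tool_rot: [2.12, 2.309, 0.008]
contact_force: [-0.8, -0.3, -1.4]
opening: 0.0202
grip_force: 39.5
```

```bash
python3 - <<'E'
from h import *
c,s=np.cos(SA),np.sin(SA); p=SO+np.array([c*.105+s*.150,s*.105-c*.150]); print(grasp(),p,get_obs()['opening']); go([*p,.184],4.9)
E
```

```text
[ 0.5422 -0.0713  0.1858] [ 0.7473 -0.1155] 0.020174945928051878
row [-6.17 20.19  0.36] [ 0.009  0.002 -0.   ] t 6.83 q [-0.2675 -0.0911  1.8638  0.0014  1.3603 -0.3529] dist rows 5.062311394986233
```

Emit:
arm_command:
  plan:
    - [[-1, 3, 0, 0, 0, 0], [-2, 6, 0, 0, 0, 0], [-3, 9.5, 0, 0, 0, 0], [-4, 13, 0, 0, 0, 0], [-5, 16.5, 0, 0, 0, 0], [-6, 19, 0, 0, 0, 0], [-6.2, 20.2, 0, 0, 0, 0], [-6.2, 20.2, 0, 0, 0, 0], [-6.2, 20.2, 0, 0, 0, 0]]

```text
t: 7.58
tool_pos: [0.7465, -0.1156, 0.3349]
tool_rot: [-2.124, -2.312, -0.001]
contact_force: [0.0, 1.1, -1.2]
opening: 0.0201
grip_force: 39.8
```

```bash
python3 - <<'E'
from h import *
print(grasp()); go([.7473,-.1155,.1425],4.9)
E
```

```text
[ 0.7463 -0.1153  0.1802]
row [-0.01  0.09  3.77] [-0.001 -0.002 -0.   ] t 7.58 q [-0.2522  0.3963  1.3323  0.0013  1.4146 -0.3375] dist rows 0.904821735650979
```

Emit:
arm_command:
  plan:
    - [[0, 0, 1, 0, 0, 0], [0, 0, 2, 0, 0, 0], [0, 0, 2.8, 0, 0, 0], [0, 0, 3.3, 0, 0, 0], [0, 0, 3.6, 0, 0, 0], [0, 0, 3.8, 0, 0, 0], [0, 0, 3.9, 0, 0, 0], [0, 0, 3.9, 0, 0, 0]]

```text
t: 8.25
tool_pos: [0.747, -0.1156, 0.2999]
tool_rot: [2.123, 2.312, 0.005]
contact_force: [-0.2, 0.9, -1.3]
opening: 0.0198
grip_force: 39.8
```

```bash
python3 - <<'E'
from h import *
print(grasp(),get_obs()['contact_force'])
E
```

```text
[ 0.7476 -0.1156  0.1452] [-0.1527  0.9245 -1.322 ]
```

Emit:
arm_command:
  plan:
    - [[0, 0, 0.2, 0, 0, 0], [0, 0, 0.35, 0, 0, 0], [0, 0, 0.45, 0, 0, 0], [0, 0, 0.45, 0, 0, 0]]

```text
t: 8.58
tool_pos: [0.7472, -0.1157, 0.2964]
tool_rot: [2.122, 2.311, 0.006]
contact_force: [-1.5, 0.8, 2.8]
opening: 0.0202
grip_force: 40.2
```

Contact shows (+2.8 N). Release and lift.

Emit:
arm_command:
  plan:
    - [[0, 0, 0, 0, 0, 0], [0, 0, 0, 0, 0, 0], [0, 0, 0, 0, 0, 0], [0, 0, 0, 0, 0, 0]]
  gripper: -0.3

```text
t: 8.92
tool_pos: [0.747, -0.1157, 0.2951]
tool_rot: [2.123, 2.312, 0.005]
contact_force: [-0.9, 1.0, 0.6]
opening: 0.0557
grip_force: 0.0
```

Emit:
arm_command:
  plan:
    - [[0, 0, -3, 0, 0, 0], [0, 0, -7, 0, 0, 0], [0, 0, -10, 0, 0, 0], [0, -4, -10, 0, 0, 0], [0, -8, -10, 0, 0, 0], [0, -12, -10, 0, 0, 0], [0, -16, -10, 0, 0, 0], [0, -20, -10, 0, 0, 0], [0, -24, -10, 0, 0, 0], [0, -24, -10, 0, 0, 0]]
  gripper: -1

```text
t: 9.75
tool_pos: [0.5019, -0.1355, 0.3916]
tool_rot: [-2.125, -2.31, 0.0]
contact_force: [0.5, -0.4, -1.2]
opening: 0.0853
grip_force: 0.0
```

```bash
python3 - <<'E'
from h import *
im,d,c,X,hsv=state('top3.png')
cv2.imwrite('pics/crop3.png',cv2.resize(im[100:320,130:480],None,fx=2.2,fy=2.2,interpolation=cv2.INTER_CUBIC))
go([.532,-.322,.12],4.9); print(grasp())
E
```

```text
brown [ 245  209  130   88 7024] ((504.37200927734375, 6.64990234375), (203.47415161132812, 325.5887756347656), 4.712911605834961)
rim@55mm [434 183  10   4  28] ((676.917236328125, -306.04638671875), 11.623842239379883) V 55.5
rim@55mm [143 263  22  20 132] ((455.5215759277344, 386.8786926269531), 25.362646102905273) V 186.5
rim@55mm [188 278  21  21 122] ((420.25616455078125, 278.29205322265625), 24.678037643432617) V 192.0
rim@55mm [445 286  21  21 116] ((403.0839538574219, -334.96429443359375), 24.69896125793457) V 131.0
row [-18.8    1.18  11.82] [ 0.003 -0.001 -0.002] t 9.8 q [-0.4059 -0.189   1.8626  0.0017  1.4661 -0.4893] dist rows 5.331589242421504
[ 0.5047 -0.1356  0.2382]
```

View pics/crop3.png

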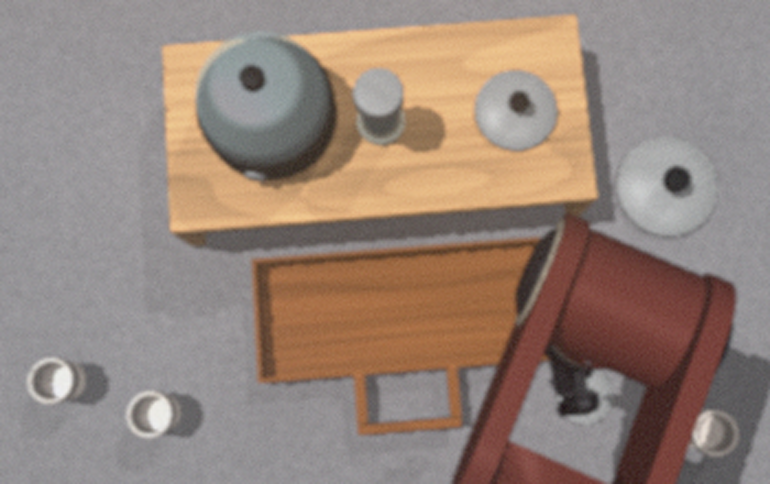

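The lid sits on the free part of the shelf at crop (516,110), clear of the edges and the mill. The tray is empty. Next is the first cup, on the right at world (532,-322).

Emit:
arm_command:
  plan:
    - [[-18.8, 1.2, 11.8, 0, 0, 0], [-18.8, 1.2, 11.8, 0, 0, 0], [-18.8, 1.2, 11.8, 0, 0, 0], [-18.8, 1.2, 11.8, 0, 0, 0], [-18.8, 1.2, 11.8, 0, 0, 0], [-18.8, 1.2, 11.8, 0, 0, 0], [-18.8, 1.2, 11.8, 0, 0, 0], [-18.8, 1.2, 11.8, 0, 0, 0]]

```text
t: 10.47
tool_pos: [0.5364, -0.3226, 0.2759]
tool_rot: [2.125, 2.312, 0.005]
contact_force: [0.8, 0.8, 0.6]
opening: 0.0855
grip_force: 0.0
```

```bash
python3 - <<'E'
from h import *
im,d,c=shot('wrist','w2.png'); X=cloud(c,d)
def cupat(X,g,r=.05):
    m=(X[...,2]>.046)&(X[...,2]<.062)&(np.hypot(X[...,0]-g[0],X[...,1]-g[1])<r); P=X[m][:,:2]
    return m.sum(),cv2.minEnclosingCircle(P.astype(np.float32)*1000),P.min(0),P.max(0)
print(grasp(),cupat(X,[.532,-.322])); go([.5324,-.322,.045],4.9)
E
```

```text
[ 0.5373 -0.3218  0.1223] (np.int64(1405), ((532.5075073242188, -323.4338684082031), 24.412446975708008), array([ 0.5086, -0.3477]), array([ 0.5569, -0.2991]))
row [ 0.02 -0.46  7.73] [ 0.005  0.    -0.   ] t 10.52 q [-0.6597  0.1613  1.7168  0.0035  1.2597 -0.7463] dist rows 1.857109334740704
```

View pics/w2.png

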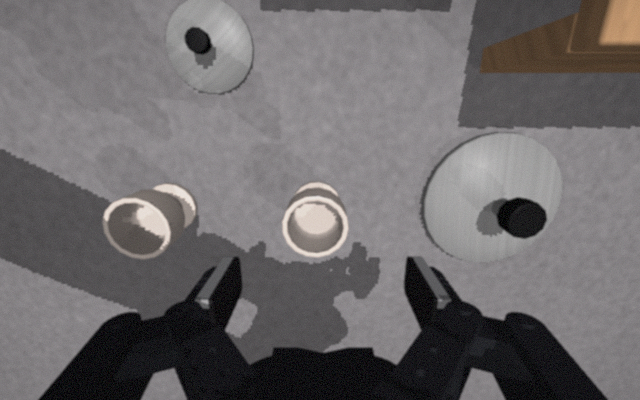

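The cup is between the fingers at (315,222), and the large decoy lid on the right is clear. Descend and grip.

Emit:
arm_command:
  plan:
    - [[-0.1, -0.4, 2.5, 0, 0, 0], [-0.1, -0.4, 5, 0, 0, 0], [-0.1, -0.4, 6.8, 0, 0, 0], [-0.1, -0.4, 7.8, 0, 0, 0], [-0.1, -0.4, 7.8, 0, 0, 0], [-0.1, -0.4, 7.8, 0, 0, 0], [-0.1, -0.4, 7.8, 0, 0, 0]]

```text
t: 11.1
tool_pos: [0.5332, -0.3236, 0.2005]
tool_rot: [2.12, 2.31, 0.005]
contact_force: [0.4, 0.0, 0.1]
opening: 0.0854
grip_force: 0.0
```

Emit:
arm_command:
  plan:
    - [[0, 0, 0, 0, 0, 0], [0, 0, 0, 0, 0, 0], [0, 0, 0, 0, 0, 0], [0, 0, 0, 0, 0, 0], [0, 0, 0, 0, 0, 0]]
  gripper: 1
  force: 25

```text
t: 11.52
tool_pos: [0.5325, -0.324, 0.1994]
tool_rot: [2.122, 2.311, 0.005]
contact_force: [-2.1, -0.4, 6.0]
opening: 0.0465
grip_force: 25.5
```

```bash
python3 - <<'E'
from h import *
print(grasp()); go([.5415,-.0364,.15],4.9)
E
```

```text
[ 0.5333 -0.3241  0.0447]
row [ 28.57   3.39 -10.54] [ 0.005  0.001 -0.001] t 11.52 q [-0.6664  0.2529  1.7559  0.0028  1.1284 -0.7525] dist rows 7.348554276372786
```

Emit:
arm_command:
  plan:
    - [[0, 0, -2, 0, 0, 0], [0, 0, -5, 0, 0, 0], [0, 0, -8, 0, 0, 0], [2, 0.3, -10.5, 0, 0, 0], [5.5, 0.7, -10.5, 0, 0, 0], [9.3, 1.2, -10.5, 0, 0, 0], [13, 1.6, -10.5, 0, 0, 0], [17, 2, -10.5, 0, 0, 0], [21, 2.5, -10.5, 0, 0, 0], [24.5, 3, -10.5, 0, 0, 0], [27, 3.3, -10.5, 0, 0, 0], [28.6, 3.4, -10.5, 0, 0, 0]]

```text
t: 12.52
tool_pos: [0.541, -0.0331, 0.3027]
tool_rot: [2.121, 2.315, 0.005]
contact_force: [0.4, -0.4, -1.2]
opening: 0.0463
grip_force: 26.0
```

Emit:
arm_command:
  plan:
    - [[0, 0, 0, 0, 0, 0], [0, 0, 0, 0, 0, 0], [0, 0, 0, 0, 0, 0]]

```text
t: 12.77
tool_pos: [0.5413, -0.0363, 0.303]
tool_rot: [2.124, 2.312, 0.004]
contact_force: [-0.4, -0.2, -1.3]
opening: 0.0463
grip_force: 26.0
```

```bash
python3 - <<'E'
from h import *
print(grasp()); go([.5415,-.0364,.052],4.9)
E
```

```text
[ 0.5419 -0.0363  0.1483]
row [-0.01 -0.02  9.63] [ 0.003  0.    -0.001] t 12.77 q [-0.2043 -0.0596  1.8997  0.0007  1.2981 -0.2892] dist rows 2.3099703929032036
```

Emit:
arm_command:
  plan:
    - [[0, 0, 2.5, 0, 0, 0], [0, 0, 5, 0, 0, 0], [0, 0, 7, 0, 0, 0], [0, 0, 8.2, 0, 0, 0], [0, 0, 8.8, 0, 0, 0], [0, 0, 9.2, 0, 0, 0], [0, 0, 9.4, 0, 0, 0], [0, 0, 9.4, 0, 0, 0], [0, 0, 9.4, 0, 0, 0]]

```text
t: 13.52
tool_pos: [0.5424, -0.036, 0.2106]
tool_rot: [2.122, 2.31, 0.006]
contact_force: [-1.1, -0.3, -0.8]
opening: 0.0462
grip_force: 26.0
```

```bash
python3 - <<'E'
from h import *
print(grasp(),get_obs()['contact_force'])
E
```

```text
[ 0.5433 -0.036   0.0559] [-1.1032 -0.3259 -0.814 ]
```

Emit:
arm_command:
  plan:
    - [[0, 0, 0.2, 0, 0, 0], [0, 0, 0.35, 0, 0, 0], [0, 0, 0.5, 0, 0, 0], [0, 0, 0.6, 0, 0, 0], [0, 0, 0.7, 0, 0, 0], [0, 0, 0.7, 0, 0, 0]]

```text
t: 14.02
tool_pos: [0.5423, -0.0359, 0.2044]
tool_rot: [2.123, 2.312, 0.004]
contact_force: [-5.6, 1.0, 11.9]
opening: 0.0465
grip_force: 27.0
```

Emit:
arm_command:
  plan:
    - [[0, 0, -0.1, 0, 0, 0], [0, 0, -0.2, 0, 0, 0]]

```text
t: 14.18
tool_pos: [0.5419, -0.0358, 0.2047]
tool_rot: [2.123, 2.311, 0.005]
contact_force: [-0.2, -0.6, -1.2]
opening: 0.0467
grip_force: 26.0
```

Emit:
arm_command:
  plan:
    - [[0, 0, 0, 0, 0, 0], [0, 0, 0, 0, 0, 0], [0, 0, 0, 0, 0, 0]]
  gripper: -0.5

```text
t: 14.43
tool_pos: [0.5417, -0.0357, 0.2042]
tool_rot: [2.123, 2.312, 0.004]
contact_force: [-0.5, 0.4, 0.0]
opening: 0.064
grip_force: 0.0
```

Emit:
arm_command:
  plan:
    - [[0, 0, -2, 0, 0, 0], [0, 0, -5, 0, 0, 0], [0, 0, -9, 0, 0, 0], [0, 0, -13, 0, 0, 0], [0, 0, -13, 0, 0, 0]]

```text
t: 14.85
tool_pos: [0.5437, -0.0362, 0.3442]
tool_rot: [2.114, 2.302, 0.017]
contact_force: [1.1, -0.4, 1.6]
opening: 0.0642
grip_force: 0.0
```

```bash
python3 - <<'E'
from h import *
state('top4.png'); go([.4034,-.335,.12],4.9)
E
```

```text
brown [ 245  215   53   59 2623] ((528.2272338867188, 106.96864318847656), (138.5800018310547, 129.29051208496094), 4.7162909507751465)
brown [ 302  235   57   49 1133] ((487.91070556640625, -36.04400634765625), (127.51809692382812, 99.11800384521484), 77.66128540039062)
brown [373 241   7  23  88] ((507.6396484375, -154.61395263671875), (14.555269241333008, 55.32191467285156), 79.59880065917969)
rim@55mm [433 183  11   4  28] ((678.178955078125, -304.84765625), 12.597307205200195) V 54.0
rim@55mm [143 263  22  20 128] ((455.77587890625, 387.042724609375), 25.186861038208008) V 185.0
rim@55mm [188 278  21  21 124] ((420.25616455078125, 278.29205322265625), 24.678037643432617) V 191.0
rim@55mm [445 286  21  21 127] ((403.9822692871094, -334.68701171875), 25.27492904663086) V 193.0
row [-28.57 -16.54   6.43] [ 0.015  0.003 -0.   ] t 14.9 q [-0.2034 -0.0962  1.8684  0.0012  1.3542 -0.2887] dist rows 8.06637923452806
```

Cup B, world (403.5,-334.8).

Emit:
arm_command:
  plan:
    - [[-28.5, -16.5, 6.4, 0, 0, 0], [-28.5, -16.5, 6.4, 0, 0, 0], [-28.5, -16.5, 6.4, 0, 0, 0], [-28.5, -16.5, 6.4, 0, 0, 0], [-28.5, -16.5, 6.4, 0, 0, 0], [-28.5, -16.5, 6.4, 0, 0, 0], [-28.5, -16.5, 6.4, 0, 0, 0], [-28.5, -16.5, 6.4, 0, 0, 0], [-28.5, -16.5, 6.4, 0, 0, 0], [-28.5, -16.5, 6.4, 0, 0, 0], [-28.5, -16.5, 6.4, 0, 0, 0]]
  gripper: -1

```text
t: 15.82
tool_pos: [0.401, -0.3335, 0.2685]
tool_rot: [2.126, 2.313, 0.006]
contact_force: [-0.5, -0.1, 0.0]
opening: 0.0855
grip_force: 0.0
```

```bash
cat >> h.py <<'E'
def cupat(g,r=.05):
    im,d,c=shot('wrist'); X=cloud(c,d)
    m=(X[...,2]>.046)&(X[...,2]<.062)&(np.hypot(X[...,0]-g[0],X[...,1]-g[1])<r); P=X[m][:,:2]
    print('cup',m.sum(),cv2.minEnclosingCircle(P.astype(np.float32)*1000))
E
python3 - <<'E'
from h import *
cupat([.4035,-.335]);print(grasp()); go([.4036,-.335,.045],4.9)
E
```

```text
cup 1539 ((402.95172119140625, -335.9353942871094), 24.86503028869629)
[ 0.4019 -0.3328  0.1142]
row [-0.22  0.18  6.92] [ 0.003 -0.001 -0.   ] t 15.87 q [-0.836  -0.0698  1.9709  0.0038  1.2395 -0.9227] dist rows 1.6616056961115664
```

Emit:
arm_command:
  plan:
    - [[-0.3, 0.1, 2.5, 0, 0, 0], [-0.3, 0.1, 5, 0, 0, 0], [-0.3, 0.1, 6.3, 0, 0, 0], [-0.3, 0.1, 7, 0, 0, 0], [-0.3, 0.1, 7, 0, 0, 0], [-0.3, 0.1, 7, 0, 0, 0], [-0.3, 0.1, 7, 0, 0, 0]]

```text
t: 16.45
tool_pos: [0.4037, -0.3367, 0.2011]
tool_rot: [2.12, 2.311, 0.004]
contact_force: [-0.1, -0.4, 0.7]
opening: 0.0853
grip_force: 0.0
```

Emit:
arm_command:
  plan:
    - [[0, 0, 0, 0, 0, 0], [0, 0, 0, 0, 0, 0], [0, 0, 0, 0, 0, 0], [0, 0, 0, 0, 0, 0], [0, 0, 0, 0, 0, 0]]
  gripper: 1

```text
t: 16.87
tool_pos: [0.4031, -0.3371, 0.2007]
tool_rot: [2.122, 2.311, 0.004]
contact_force: [-1.7, 0.1, 4.6]
opening: 0.0465
grip_force: 25.5
```

```bash
python3 - <<'E'
from h import *
print(grasp()); go([.5479,-.1112,.15],4.9)
E
```

```text
[ 0.4038 -0.3372  0.046 ]
row [ 21.27  16.39 -10.35] [ 0.005  0.001 -0.001] t 16.87 q [-0.8388  0.0381  1.9942  0.0033  1.1055 -0.9251] dist rows 6.901030319528945
```

Emit:
arm_command:
  plan:
    - [[0, 0, -2, 0, 0, 0], [0, 0, -5, 0, 0, 0], [0, 0, -8, 0, 0, 0], [1.5, 1.1, -10.4, 0, 0, 0], [4, 3.1, -10.4, 0, 0, 0], [7, 5.4, -10.4, 0, 0, 0], [10, 7.7, -10.4, 0, 0, 0], [13, 10, -10.4, 0, 0, 0], [16, 12.3, -10.4, 0, 0, 0], [19, 14.6, -10.4, 0, 0, 0], [20.7, 15.9, -10.4, 0, 0, 0], [21.3, 16.4, -10.4, 0, 0, 0]]

```text
t: 17.87
tool_pos: [0.5487, -0.1078, 0.3038]
tool_rot: [2.12, 2.316, 0.006]
contact_force: [-0.8, -0.6, -1.3]
opening: 0.0468
grip_force: 26.1
```

Emit:
arm_command:
  plan:
    - [[0, 0, 0, 0, 0, 0], [0, 0, 0, 0, 0, 0], [0, 0, 0, 0, 0, 0]]

```text
t: 18.12
tool_pos: [0.5472, -0.1115, 0.304]
tool_rot: [2.125, 2.311, 0.003]
contact_force: [0.3, 0.7, -1.0]
opening: 0.0463
grip_force: 26.1
```

```bash
python3 - <<'E'
from h import *
print(grasp(),get_obs()['opening']); go([.5479,-.1112,.0515],4.9)
E
```

```text
[ 0.5477 -0.1115  0.1493] 0.04630459101212455
row [0.03 0.04 9.78] [ 0.003  0.    -0.002] t 18.12 q [-0.3345 -0.0221  1.8616  0.0011  1.2991 -0.4185] dist rows 2.345417146242771
```

Emit:
arm_command:
  plan:
    - [[0, 0, 2.5, 0, 0, 0], [0, 0, 5, 0, 0, 0], [0, 0, 7, 0, 0, 0], [0, 0, 8.2, 0, 0, 0], [0, 0, 8.9, 0, 0, 0], [0, 0, 9.2, 0, 0, 0], [0, 0, 9.4, 0, 0, 0], [0, 0, 9.55, 0, 0, 0], [0, 0, 9.7, 0, 0, 0], [0, 0, 9.8, 0, 0, 0], [0, 0, 9.9, 0, 0, 0], [0, 0, 9.9, 0, 0, 0]]

```text
t: 19.12
tool_pos: [0.5484, -0.1105, 0.2058]
tool_rot: [2.122, 2.311, 0.005]
contact_force: [-0.3, 0.5, -0.3]
opening: 0.0464
grip_force: 26.1
```

Emit:
arm_command:
  plan:
    - [[0, 0, 0.1, 0, 0, 0], [0, 0, 0.2, 0, 0, 0], [0, 0, 0.2, 0, 0, 0]]

```text
t: 19.37
tool_pos: [0.5488, -0.1108, 0.2057]
tool_rot: [2.122, 2.312, 0.004]
contact_force: [-4.5, 0.8, 11.4]
opening: 0.0467
grip_force: 27.1
```

Emit:
arm_command:
  plan:
    - [[0, 0, -0.1, 0, 0, 0], [0, 0, -0.1, 0, 0, 0], [0, 0, -0.1, 0, 0, 0], [0, 0, -0.1, 0, 0, 0]]
  gripper: -0.5

```text
t: 19.7
tool_pos: [0.5481, -0.1104, 0.2041]
tool_rot: [2.123, 2.312, 0.004]
contact_force: [-0.2, 0.3, 0.1]
opening: 0.0642
grip_force: 0.0
```

Emit:
arm_command:
  plan:
    - [[0, 0, -2, 0, 0, 0], [0, 0, -5, 0, 0, 0], [0, 0, -9, 0, 0, 0], [0, 0, -13, 0, 0, 0], [3, -1, -13, 0, 0, 0], [7, -2.5, -13, 0, 0, 0], [11, -4, -13, 0, 0, 0], [15, -5.5, -13, 0, 0, 0], [19, -7, -13, 0, 0, 0], [22, -8, -13, 0, 0, 0], [22, -8, -13, 0, 0, 0]]

```text
t: 20.62
tool_pos: [0.4468, 0.1059, 0.3334]
tool_rot: [2.118, 2.32, 0.006]
contact_force: [0.2, -0.6, -0.8]
opening: 0.0639
grip_force: 0.0
```

```bash
python3 - <<'E'
from h import *
state('top5.png'); go([.4202,.2782,.12],4.9)
E
```

```text
brown [ 245  209  136   88 5879] ((504.5463562011719, 5.297149658203125), (203.08628845214844, 328.10687255859375), 4.793805122375488)
rim@55mm [350 225  21  20 118] ((549.0130615234375, -109.40018463134766), 24.9652042388916) V 190.5
rim@55mm [320 228  20  20 104] ((542.2545166015625, -35.73556900024414), 24.353199005126953) V 192.0
rim@55mm [188 278  13  21  67] ((419.8739013671875, 281.24871826171875), 23.679271697998047) V 182.0
rim@55mm [155 283  22  21 132] ((407.6455383300781, 355.09295654296875), 25.223812103271484) V 182.0
row [17.58 -1.21  5.89] [ 0.004 -0.     0.005] t 20.67 q [ 0.0664 -0.3074  2.0605  0.0003  1.3848 -0.0238] dist rows 4.455546460428842
```

Two cups stand in the tray. One of the left cups has been knocked to (408,355). It still shows a full upright rim. Next is the cup at (420,278).

Emit:
arm_command:
  plan:
    - [[17.4, -1.2, 5.9, 0, 0, 0], [17.4, -1.2, 5.9, 0, 0, 0], [17.4, -1.2, 5.9, 0, 0, 0], [17.4, -1.2, 5.9, 0, 0, 0], [17.4, -1.2, 5.9, 0, 0, 0], [17.4, -1.2, 5.9, 0, 0, 0], [17.4, -1.2, 5.9, 0, 0, 0], [17.4, -1.2, 5.9, 0, 0, 0]]
  gripper: -1

```text
t: 21.33
tool_pos: [0.4235, 0.2733, 0.2752]
tool_rot: [2.124, 2.31, 0.005]
contact_force: [-1.2, 0.1, 0.9]
opening: 0.0855
grip_force: 0.0
```

```bash
python3 - <<'E'
from h import *
cupat([.4202,.2782],.042);cupat([.4076,.3551],.042);print(grasp()); go([.4202,.2782,.045],4.9)
E
```

```text
cup 1420 ((420.4473876953125, 279.75469970703125), 24.41664695739746)
cup 1715 ((407.9864807128906, 356.4595031738281), 24.382732391357422)
[0.4244 0.2731 0.1209]
row [ 0.54 -0.33  7.59] [ 0.005 -0.    -0.003] t 21.43 q [ 0.4252 -0.1235  2.0083 -0.0018  1.2518  0.3429] dist rows 1.8269876413313397
```

Emit:
arm_command:
  plan:
    - [[0.6, -0.3, 2.5, 0, 0, 0], [0.6, -0.3, 5, 0, 0, 0], [0.6, -0.3, 6.8, 0, 0, 0], [0.6, -0.3, 7.6, 0, 0, 0], [0.6, -0.3, 7.6, 0, 0, 0], [0.6, -0.3, 7.6, 0, 0, 0], [0.6, -0.3, 7.6, 0, 0, 0]]

```text
t: 22.02
tool_pos: [0.4206, 0.28, 0.2007]
tool_rot: [2.123, 2.31, 0.009]
contact_force: [0.2, -1.1, 0.6]
opening: 0.0854
grip_force: 0.0
```

Emit:
arm_command:
  plan:
    - [[0, 0, 0, 0, 0, 0], [0, 0, 0, 0, 0, 0], [0, 0, 0, 0, 0, 0], [0, 0, 0, 0, 0, 0], [0, 0, 0, 0, 0, 0]]
  gripper: 1

```text
t: 22.43
tool_pos: [0.4199, 0.2803, 0.2001]
tool_rot: [2.123, 2.312, 0.006]
contact_force: [-1.9, -1.1, 5.6]
opening: 0.0473
grip_force: 25.2
```

```bash
python3 - <<'E'
from h import *
print(grasp()); go([.5337,.0532,.15],4.9)
E
```

```text
[0.4207 0.2805 0.0454]
row [-23.59   9.46 -10.42] [ 0.005 -0.001 -0.   ] t 22.43 q [ 0.4414 -0.0093  2.0433 -0.0014  1.1027  0.3569] dist rows 6.587458391050077
```

Emit:
arm_command:
  plan:
    - [[0, 0, -2, 0, 0, 0], [0, 0, -5, 0, 0, 0], [0, 0, -8, 0, 0, 0], [-1.5, 0.6, -10.4, 0, 0, 0], [-4, 1.6, -10.4, 0, 0, 0], [-7.5, 3, -10.4, 0, 0, 0], [-11, 4.4, -10.4, 0, 0, 0], [-14.5, 5.8, -10.4, 0, 0, 0], [-18, 7.2, -10.4, 0, 0, 0], [-21, 8.4, -10.4, 0, 0, 0], [-23, 9.2, -10.4, 0, 0, 0], [-23.6, 9.5, -10.4, 0, 0, 0]]

```text
t: 23.43
tool_pos: [0.5348, 0.0502, 0.3033]
tool_rot: [2.126, 2.308, 0.004]
contact_force: [-0.1, 0.8, -1.5]
opening: 0.0476
grip_force: 26.1
```

Emit:
arm_command:
  plan:
    - [[0, 0, 0, 0, 0, 0], [0, 0, 0, 0, 0, 0], [0, 0, 0, 0, 0, 0]]

```text
t: 23.68
tool_pos: [0.5333, 0.0539, 0.303]
tool_rot: [2.122, 2.314, 0.004]
contact_force: [-0.8, -0.0, -0.8]
opening: 0.0475
grip_force: 26.0
```

```bash
python3 - <<'E'
from h import *
print(grasp(),get_obs()['opening']); go([.5337,.0532,.0515],4.9)
E
```

```text
[0.5338 0.0541 0.1483] 0.0475193865054601
row [-0.08  0.    9.68] [ 0.003 -0.001  0.001] t 23.68 q [-0.0383 -0.0754  1.9148  0.001   1.2992 -0.1248] dist rows 2.3212071177220617
```

Emit:
arm_command:
  plan:
    - [[0, 0, 2.5, 0, 0, 0], [0, 0, 5, 0, 0, 0], [0, 0, 7, 0, 0, 0], [0, 0, 8.2, 0, 0, 0], [0, 0, 8.9, 0, 0, 0], [0, 0, 9.2, 0, 0, 0], [0, 0, 9.4, 0, 0, 0], [0, 0, 9.55, 0, 0, 0], [0, 0, 9.7, 0, 0, 0], [0, 0, 9.8, 0, 0, 0], [0, 0, 9.9, 0, 0, 0], [0, 0, 9.9, 0, 0, 0]]

```text
t: 24.68
tool_pos: [0.5347, 0.0528, 0.2052]
tool_rot: [2.123, 2.311, 0.006]
contact_force: [-0.5, 0.2, 2.5]
opening: 0.0474
grip_force: 26.2
```

Emit:
arm_command:
  plan:
    - [[0, 0, 0.1, 0, 0, 0], [0, 0, 0.1, 0, 0, 0]]

```text
t: 24.85
tool_pos: [0.5349, 0.0528, 0.2052]
tool_rot: [2.123, 2.311, 0.005]
contact_force: [-3.7, 0.6, 8.2]
opening: 0.0473
grip_force: 26.7
```

Emit:
arm_command:
  plan:
    - [[0, 0, -0.1, 0, 0, 0], [0, 0, -0.1, 0, 0, 0], [0, 0, -0.1, 0, 0, 0], [0, 0, -0.1, 0, 0, 0]]
  gripper: -0.5

```text
t: 25.18
tool_pos: [0.5341, 0.0529, 0.2042]
tool_rot: [2.123, 2.312, 0.005]
contact_force: [0.1, 1.4, 0.7]
opening: 0.064
grip_force: 0.0
```

Emit:
arm_command:
  plan:
    - [[0, 0, -2, 0, 0, 0], [0, 0, -5, 0, 0, 0], [0, 0, -9, 0, 0, 0], [0, 0, -12, 0, 0, 0], [3, -2, -12, 0, 0, 0], [6, -3.7, -12, 0, 0, 0], [9, -5, -12, 0, 0, 0], [12, -6.5, -12, 0, 0, 0], [16, -8, -12, 0, 0, 0], [20, -9.3, -12, 0, 0, 0], [20, -9.3, -12, 0, 0, 0]]

```text
t: 26.1
tool_pos: [0.4213, 0.2486, 0.3238]
tool_rot: [2.117, 2.321, 0.006]
contact_force: [-0.0, -0.0, 0.2]
opening: 0.0638
grip_force: 0.0
```

```bash
python3 - <<'E'
from h import *
cupat([.4078,.3558]); go([.4078,.3558,.12],4.9)
E
```

```text
cup 1162 ((407.732666015625, 356.74053955078125), 24.570968627929688)
row [10.98 -0.48  4.91] [ 0.004 -0.     0.005] t 26.15 q [ 0.3768 -0.2171  2.0045 -0.0006  1.3506  0.286 ] dist rows 2.8865356434243306
```

Emit:
arm_command:
  plan:
    - [[10.8, -0.5, 4.9, 0, 0, 0], [10.8, -0.5, 4.9, 0, 0, 0], [10.8, -0.5, 4.9, 0, 0, 0], [10.8, -0.5, 4.9, 0, 0, 0], [10.8, -0.5, 4.9, 0, 0, 0], [10.8, -0.5, 4.9, 0, 0, 0], [10.8, -0.5, 4.9, 0, 0, 0]]
  gripper: -1

```text
t: 26.73
tool_pos: [0.411, 0.3504, 0.2756]
tool_rot: [2.125, 2.31, 0.006]
contact_force: [-0.1, 0.3, -0.0]
opening: 0.0855
grip_force: 0.0
```

```bash
python3 - <<'E'
from h import *
print(grasp()); go([.4078,.3564,.0455],4.9)
E
```

```text
[0.4118 0.3505 0.1209]
row [ 0.62 -0.31  7.54] [ 0.005 -0.    -0.002] t 26.73 q [ 0.5687 -0.0338  1.9241 -0.0024  1.2467  0.4861] dist rows 1.8162839140026594
```

Emit:
arm_command:
  plan:
    - [[0.6, -0.3, 2.5, 0, 0, 0], [0.6, -0.3, 5, 0, 0, 0], [0.6, -0.3, 6.8, 0, 0, 0], [0.6, -0.3, 7.5, 0, 0, 0], [0.6, -0.3, 7.5, 0, 0, 0], [0.6, -0.3, 7.5, 0, 0, 0], [0.6, -0.3, 7.5, 0, 0, 0]]

```text
t: 27.32
tool_pos: [0.4079, 0.3573, 0.2019]
tool_rot: [2.124, 2.31, 0.009]
contact_force: [-0.3, 0.1, 0.1]
opening: 0.0853
grip_force: 0.0
```

Emit:
arm_command:
  plan:
    - [[0, 0, 0, 0, 0, 0], [0, 0, 0, 0, 0, 0], [0, 0, 0, 0, 0, 0], [0, 0, 0, 0, 0, 0], [0, 0, 0, 0, 0, 0]]
  gripper: 1

```text
t: 27.73
tool_pos: [0.4073, 0.3576, 0.2011]
tool_rot: [2.123, 2.312, 0.007]
contact_force: [-1.9, -0.4, 5.7]
opening: 0.0472
grip_force: 25.3
```

```bash
python3 - <<'E'
from h import *
print(grasp()); go([.5273,.128,.15],4.9)
E
```

```text
[0.408  0.3578 0.0464]
row [-23.89  10.06 -10.33] [ 0.005 -0.001 -0.   ] t 27.73 q [ 0.5835  0.0751  1.9547 -0.002   1.107   0.4992] dist rows 6.690695026197317
```

Grasp height with the cup on the counter is .0464, so it should touch the tray floor at about .0514.

Emit:
arm_command:
  plan:
    - [[0, 0, -2, 0, 0, 0], [0, 0, -5, 0, 0, 0], [0, 0, -8, 0, 0, 0], [-1.5, 0.6, -10.3, 0, 0, 0], [-4, 1.7, -10.3, 0, 0, 0], [-7.5, 3.2, -10.3, 0, 0, 0], [-11, 4.6, -10.3, 0, 0, 0], [-14.5, 6.1, -10.3, 0, 0, 0], [-18, 7.6, -10.3, 0, 0, 0], [-21, 8.9, -10.3, 0, 0, 0], [-23.2, 9.8, -10.3, 0, 0, 0], [-23.9, 10.1, -10.3, 0, 0, 0]]

```text
t: 28.73
tool_pos: [0.5285, 0.1248, 0.3031]
tool_rot: [2.127, 2.308, 0.004]
contact_force: [0.5, -0.2, -0.5]
opening: 0.0471
grip_force: 26.0
```

Emit:
arm_command:
  plan:
    - [[0, 0, 0, 0, 0, 0], [0, 0, 0, 0, 0, 0], [0, 0, 0, 0, 0, 0]]

```text
t: 28.98
tool_pos: [0.5269, 0.1286, 0.3029]
tool_rot: [2.122, 2.314, 0.004]
contact_force: [0.5, 0.1, -0.7]
opening: 0.0471
grip_force: 26.0
```

```bash
python3 - <<'E'
from h import *
print(grasp(),get_obs()['opening']); go([.5273,.128,.0515],4.9)
E
```

```text
[0.5273 0.1287 0.1482] 0.04707000402564477
row [-0.07  0.01  9.67] [ 0.003 -0.     0.001] t 28.98 q [ 0.1021 -0.0599  1.9001  0.0005  1.2983  0.0158] dist rows 2.319874283672051
```

Emit:
arm_command:
  plan:
    - [[0, 0, 2.5, 0, 0, 0], [0, 0, 5, 0, 0, 0], [0, 0, 7, 0, 0, 0], [0, 0, 8.2, 0, 0, 0], [0, 0, 8.9, 0, 0, 0], [0, 0, 9.2, 0, 0, 0], [0, 0, 9.4, 0, 0, 0], [0, 0, 9.55, 0, 0, 0], [0, 0, 9.7, 0, 0, 0], [0, 0, 9.8, 0, 0, 0], [0, 0, 9.9, 0, 0, 0], [0, 0, 9.9, 0, 0, 0]]

```text
t: 29.98
tool_pos: [0.5286, 0.1277, 0.2062]
tool_rot: [2.123, 2.311, 0.006]
contact_force: [-2.9, -0.4, 6.0]
opening: 0.0471
grip_force: 26.5
```

Emit:
arm_command:
  plan:
    - [[0, 0, 0.1, 0, 0, 0], [0, 0, 0.1, 0, 0, 0]]

```text
t: 30.15
tool_pos: [0.5287, 0.1277, 0.2061]
tool_rot: [2.123, 2.311, 0.006]
contact_force: [-5.4, -0.9, 12.0]
opening: 0.0473
grip_force: 27.0
```

Emit:
arm_command:
  plan:
    - [[0, 0, -0.1, 0, 0, 0], [0, 0, -0.1, 0, 0, 0], [0, 0, -0.1, 0, 0, 0], [0, 0, -0.1, 0, 0, 0]]
  gripper: -0.5

```text
t: 30.48
tool_pos: [0.5279, 0.1276, 0.2043]
tool_rot: [2.123, 2.312, 0.005]
contact_force: [-0.4, 0.1, -0.3]
opening: 0.0641
grip_force: 0.0
```

Emit:
arm_command:
  plan:
    - [[0, 0, -2, 0, 0, 0], [0, 0, -5, 0, 0, 0], [0, 0, -9, 0, 0, 0], [0, 0, -12, 0, 0, 0], [0, -4, -12, 0, 0, 0], [0, -8, -12, 0, 0, 0], [0, -12, -12, 0, 0, 0], [0, -14, -12, 0, 0, 0], [0, -14, -12, 0, 0, 0]]

```text
t: 31.23
tool_pos: [0.3848, 0.1157, 0.3225]
tool_rot: [2.123, 2.313, 0.003]
contact_force: [0.7, -1.3, -0.2]
opening: 0.064
grip_force: 0.0
```

```bash
python3 - <<'E'
from h import *
im,d,c,X,hsv=state('top6.png')
cv2.imwrite('pics/crop6.png',cv2.resize(im[100:320,130:480],None,fx=2.2,fy=2.2,interpolation=cv2.INTER_CUBIC))
go([.408,-.003,.12],4.9)
E
```

```text
brown [ 245  209  136   88 6083] ((504.5018615722656, 5.626800537109375), (203.7054901123047, 327.82415771484375), 4.550076007843018)
rim@55mm [434 183  10   4  27] ((678.187255859375, -306.0946044921875), 11.35737419128418) V 51.0
rim@55mm [351 225  20  20 115] ((549.0947875976562, -109.48260498046875), 24.853622436523438) V 188.0
rim@55mm [320 228  20  20 104] ((542.2545166015625, -35.73556900024414), 24.353199005126953) V 189.5
rim@55mm [284 231  21  20 100] ((535.572998046875, 51.55210876464844), 24.441028594970703) V 188.0
rim@55mm [253 233  21  20 117] ((528.8680419921875, 126.55330657958984), 24.827558517456055) V 184.0
row [-12.01   1.12   4.87] [ 0.005  0.    -0.   ] t 31.28 q [ 0.1059 -0.4659  2.1932 -0.0001  1.4096  0.0206] dist rows 3.118839763106377
```

View pics/crop6.png

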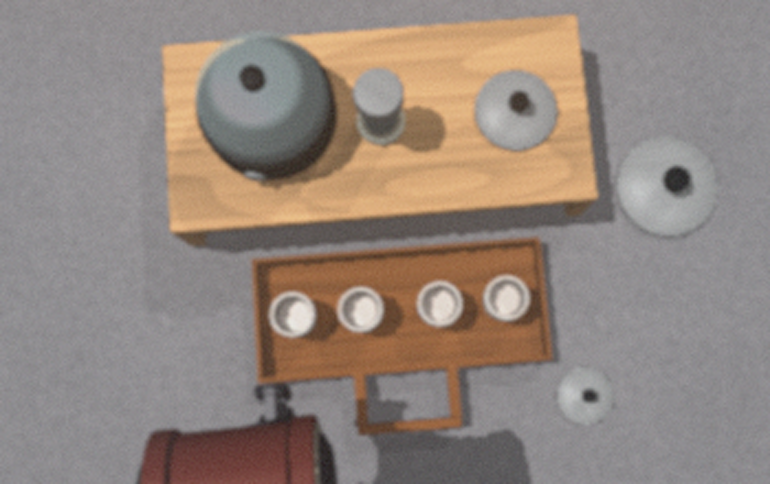

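All four cups stand upright in the tray at crop (292,313), (361,309), (440,304) and (508,298). The handle bar is at world (408,-2.5). Now to the handle.

Emit:
arm_command:
  plan:
    - [[-12, 1.1, 0, 0, 0, 0], [-12, 1.1, 0, 0, 0, 0], [-12, 1.1, 0, 0, 0, 0], [-12, 1.1, 2, 0, 0, 0], [-12, 1.1, 4.9, 0, 0, 0], [-12, 1.1, 4.9, 0, 0, 0], [-12, 1.1, 4.9, 0, 0, 0]]
  gripper: -0.3

```text
t: 31.87
tool_pos: [0.4092, -0.0031, 0.2735]
tool_rot: [-2.125, -2.313, -0.001]
contact_force: [0.2, -0.4, 0.2]
opening: 0.0556
grip_force: 0.0
```

```bash
python3 - <<'E'
from h import *
print(grasp(),get_obs()['opening']); go([.4079,-.0025,.032],4.8)
E
```

```text
[ 0.4091 -0.0029  0.1188] 0.055557850707812
row [ 0.06 -0.12  8.68] [-0.    -0.001  0.001] t 31.87 q [-0.1902 -0.3859  2.2241  0.0012  1.3039 -0.275 ] dist rows 2.0811478995596695
```

Emit:
arm_command:
  plan:
    - [[0, 0, 3, 0, 0, 0], [0, 0, 6, 0, 0, 0], [0, 0, 8, 0, 0, 0], [0, 0, 8.7, 0, 0, 0], [0, 0, 8.7, 0, 0, 0], [0, 0, 8.7, 0, 0, 0]]

```text
t: 32.37
tool_pos: [0.4107, -0.0028, 0.1894]
tool_rot: [2.121, 2.311, 0.006]
contact_force: [-0.3, -0.6, 1.0]
opening: 0.0553
grip_force: 0.0
```

Emit:
arm_command:
  plan:
    - [[0, 0, 0, 0, 0, 0], [0, 0, 0, 0, 0, 0], [0, 0, 0, 0, 0, 0], [0, 0, 0, 0, 0, 0], [0, 0, 0, 0, 0, 0]]
  gripper: 1
  force: 40

```text
t: 32.78
tool_pos: [0.4096, -0.003, 0.1889]
tool_rot: [2.124, 2.313, 0.002]
contact_force: [-5.9, -0.0, 8.4]
opening: 0.0108
grip_force: 41.9
```

Emit:
arm_command:
  plan:
    - [[0, 0.2, -0.1, 0, 0, 0], [0, 0.7, -0.1, 0, 0, 0], [0, 1.4, -0.1, 0, 0, 0], [0, 2.2, -0.1, 0, 0, 0], [0, 3, -0.1, 0, 0, 0], [0, 3.8, -0.1, 0, 0, 0], [0, 4.6, -0.1, 0, 0, 0], [0, 5.4, -0.1, 0, 0, 0], [0, 6.1, -0.1, 0, 0, 0], [0, 6.6, -0.1, 0, 0, 0], [0, 6.9, -0.1, 0, 0, 0], [0, 7, -0.1, 0, 0, 0]]

```text
t: 33.78
tool_pos: [0.4792, 0.0031, 0.189]
tool_rot: [2.124, 2.313, 0.002]
contact_force: [-6.1, -0.8, 4.0]
opening: 0.0113
grip_force: 41.5
```

Emit:
arm_command:
  plan:
    - [[0, 0.2, 0, 0, 0, 0], [0, 0.7, 0, 0, 0, 0], [0, 1.4, 0, 0, 0, 0], [0, 2.2, 0, 0, 0, 0], [0, 3, 0, 0, 0, 0], [0, 3.8, 0, 0, 0, 0], [0, 4.6, 0, 0, 0, 0], [0, 5.4, 0, 0, 0, 0], [0, 6.1, 0, 0, 0, 0], [0, 6.6, 0, 0, 0, 0], [0, 6.9, 0, 0, 0, 0], [0, 7, 0, 0, 0, 0]]

```text
t: 34.78
tool_pos: [0.5492, 0.0091, 0.189]
tool_rot: [2.123, 2.312, 0.004]
contact_force: [-4.5, -1.2, 0.8]
opening: 0.0111
grip_force: 41.0
```

```bash
python3 - <<'E'
from h import *
print(grasp(),toshelf(grasp()),get_obs()['contact_force'])
im,d,c,X,hsv=state('top7.png')
E
```

```text
[0.5497 0.0091 0.0343] [-0.0811 -0.009 ] [-4.5276 -1.1858  0.814 ]
brown [297 194  78  16 659] ((630.5851440429688, -51.167518615722656), (35.755653381347656, 193.0653839111328), 4.952958106994629)
brown [244 201  38  16 462] ((614.962646484375, 132.22850036621094), (34.879371643066406, 94.427001953125), 5.013803482055664)
rim@55mm [434 183  10   4  26] ((678.187255859375, -306.0946044921875), 11.35737419128418) V 53.5
```

Emit:
arm_command:
  plan:
    - [[0, 0.2, 0, 0, 0, 0], [0, 0.5, 0, 0, 0, 0], [0, 0.8, 0, 0, 0, 0], [0, 1.0, 0, 0, 0, 0], [0, 1.15, 0, 0, 0, 0], [0, 1.3, 0, 0, 0, 0], [0, 1.4, 0, 0, 0, 0], [0, 1.5, 0, 0, 0, 0], [0, 1.5, 0, 0, 0, 0]]

```text
t: 35.58
tool_pos: [0.5642, 0.0103, 0.1895]
tool_rot: [2.123, 2.312, 0.005]
contact_force: [-1.8, -0.4, -4.2]
opening: 0.011
grip_force: 40.5
```

Emit:
arm_command:
  plan:
    - [[0, 0.1, 0, 0, 0, 0], [0, 0.2, 0, 0, 0, 0], [0, 0.3, 0, 0, 0, 0], [0, 0.3, 0, 0, 0, 0]]

```text
t: 35.92
tool_pos: [0.5668, 0.0104, 0.1892]
tool_rot: [2.123, 2.313, 0.002]
contact_force: [-4.2, -2.2, -2.9]
opening: 0.0111
grip_force: 40.6
```

```bash
python3 - <<'E'
from h import *
print(grasp(),toshelf(grasp()),get_obs()['contact_force'])
E
```

```text
[0.5672 0.0103 0.0345] [-0.0636 -0.0093] [-4.1977 -2.2473 -2.9142]
```

Emit:
arm_command:
  plan:
    - [[0, 0.1, 0, 0, 0, 0], [0, 0.2, 0, 0, 0, 0], [0, 0.3, 0, 0, 0, 0], [0, 0.3, 0, 0, 0, 0]]

```text
t: 36.25
tool_pos: [0.5683, 0.0104, 0.189]
tool_rot: [-2.122, -2.312, 0.007]
contact_force: [-14.6, -4.3, 6.1]
opening: 0.011
grip_force: 41.7
```

The tray is against the stop (about 15 N). Ease off, release and retract.

Emit:
arm_command:
  plan:
    - [[0, -0.1, 0, 0, 0, 0], [0, -0.15, 0, 0, 0, 0]]

```text
t: 36.42
tool_pos: [0.5675, 0.0103, 0.189]
tool_rot: [2.124, 2.314, -0.001]
contact_force: [-7.0, -2.4, -0.1]
opening: 0.0109
grip_force: 40.8
```

Emit:
arm_command:
  plan:
    - [[0, 0, 0, 0, 0, 0], [0, 0, 0, 0, 0, 0], [0, 0, 0, 0, 0, 0], [0, 0, 0, 0, 0, 0]]
  gripper: -0.3

```text
t: 36.75
tool_pos: [0.5673, 0.0107, 0.1888]
tool_rot: [-2.124, -2.313, 0.001]
contact_force: [-12.7, -0.6, 3.5]
opening: 0.0551
grip_force: 0.0
```

Emit:
arm_command:
  plan:
    - [[0, 0, -2, 0, 0, 0], [0, 0, -6, 0, 0, 0], [0, 0, -10, 0, 0, 0], [0, -4, -14, 0, 0, 0], [0, -8, -16, 0, 0, 0], [0, -12, -16, 0, 0, 0], [0, -16, -16, 0, 0, 0], [0, -18, -16, 0, 0, 0], [0, -18, -16, 0, 0, 0]]

```text
t: 37.5
tool_pos: [0.385, -0.0044, 0.3497]
tool_rot: [2.121, 2.308, 0.009]
contact_force: [0.1, -0.3, -0.2]
opening: 0.0556
grip_force: 0.0
```

```bash
python3 - <<'E'
from h import *
im,d,c,X,hsv=state('top8.png'); s,_,_=shot('scene')
a=cv2.resize(im[100:270,130:480],None,fx=2.2,fy=2.2); b=cv2.resize(s[80:270,80:430],(770,418)); cv2.imwrite('pics/fin.png',cv2.resize(np.vstack([a[:,:770],b]),None,fx=.75,fy=.75))
m=((hsv[...,1]>100)&(X[...,2]>.02)&(X[...,2]<.05)&(X[...,0]<.635)&(X[...,0]>.5)&(abs(X[...,1])<.08)).astype(np.uint8)
v,u=np.where(m); w=onplane(c,u,v,.034); q=np.array([toshelf(p) for p in w]); print('shelf min x (handle front, home -0.071)',np.percentile(q[:,0],[0,2]))
f=[(q[abs(q[:,1]-y)<.008][:,0].min()) for y in(-.05,-.03,-.01,.01,.03)]; print(f)
E
```

```text
brown [ 245  194  128   38 1194] ((602.0213012695312, 14.0538330078125), (81.57866668701172, 321.3814392089844), 4.835964679718018)
shelf min x (handle front, home -0.071) [-0.0692 -0.0681]
[np.float64(-0.06916437897466315), np.float64(-0.06817076970815553), np.float64(-0.06847740577463322), np.float64(-0.06748451604093504), np.float64(-0.06838672994456603)]
```

View pics/fin.png

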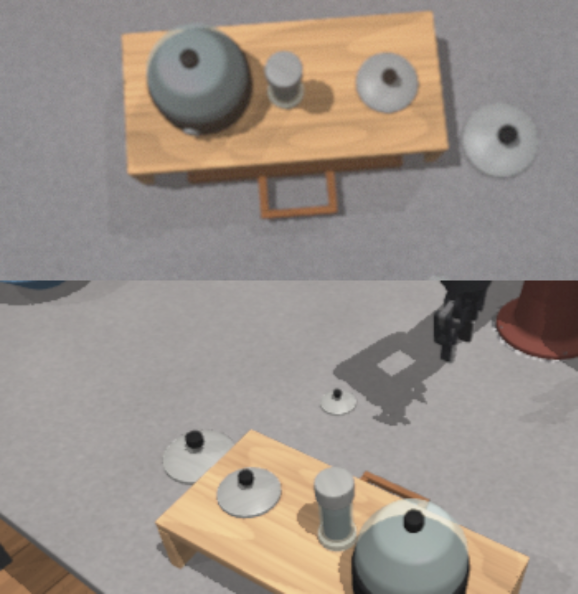

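The tray is home: the handle front measures -0.068 to -0.069 against a nominal -0.071, and the tray is square within 0.1°. The lid lies on the shelf, and no cups are left on the counter.

```bash
python3 -c "
from station import *
print(finish_job())"
```

```text
the job is handed in; nothing more can be done
None
```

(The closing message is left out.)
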